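Set the bun-portioning trough with a gauge block

ROBOT

A 6-joint arm with a two-finger parallel gripper is mounted at the origin on the work surface. World frame = base frame: x ahead of the robot, y to its left, z up, the work surface at z = 0. Lengths are in m, angles in rad, forces in N, time in s.
With the tool pointing down it reaches from about 0.35 to 0.725 m from the base axis. Payload 6 kg.
Tool frame: the origin (TCP) lies at the very end of the fingers, on their centre line; the grasp point (between the pads) lies env.pinch_z behind it (env.pinch_z is the distance from the TCP to the grasp point, in m); z points along the fingers, y is the line along which they close (so a half turn about z gives the same grasp; the last joint's range is limited). The gripper opens to 85 mm and grips with 20 to 120 N. Pads are 22 mm wide; open, the fingers measure 114 mm over their backs; the gripper's body (76 mm by 85 mm) begins 54 mm behind the grasp point. The pads swing forward as they close: fully open they stand 13 mm farther back than shut.
Start: joints at [1.503, 0.04, 0.085, 0, -1.615, -0.334], TCP at [0.235, 0.552, 0.231] pointing down, gripper open.
Joint ranges: [-2.56, 2.56], [-1.29, 2.01], [-1.08, 1.49], [-3.29, 1.98], [-2.81, -0.18], [-2.99, 2.99]. Speed limits (rad/s): [2.57, 2.57, 3.01, 3.14, 3.14, 3.14].

INTERFACE

Orientations are given as [roll, pitch, yaw] about the fixed x, y, z axes, in that order (R = Rz(yaw) Ry(pitch) Rx(roll)).
In Python, from workcell import get_obs, optics, workorder, nets, env gives the robot as it stands.
- The arm moves only by the shell command python3 -m crank 'ROWS'. ROWS is text: rows parted by semicolons, each of 7 numbers parted by spaces: the shift along the tool's x, y, z each as a share of 40 cm, from -1 to 1, then the turn, a rotation vector about the tool's x, y, z each as a share of 45 degrees, from -1 to 1, then the opening, from 0 (shut) to 1 (fully open). In form: x y z wx wy wz hand; .... A call has exactly 8 rows; each row is the pose to reach, as a shift and turn from the pose commanded when the call began, along the tool's axes at that moment; what a row does not reach only later rows make up. A row lasts 1/8 s, in which the tool goes at most 62.5 mm and 10.7 degrees, less where a joint would pass 70% of its speed; a pose out of reach is approached as far as the arm can. A call with a number of a shift or a turn outside -1 to 1 is refused whole. A call with a gripper value outside its range is refused whole. The fingers move at their own pace and stop on an object; the grip force is fixed at half the most. Time passes only in rows, so rows that repeat a pose let the fingers close, or fill a call up. It gives the time, the measured TCP pose, the force, the opening and the grip force at its end, in the units of the state.
- get_obs(): the state, without advancing time (a new reading comes with each control period).
- optics.read_camera(name): name is "side" or "top"; returns the picture (480x640x3 uint8, red, green, blue); there is no depth.
- optics.camera_params(name): a dict with "mtx" (3x3 intrinsics, pixels), "R" (3x3) and "t" (3): a world point X has camera coordinates R X + t. Camera axes: x right, y down, z forward; pixel columns grow to the right and rows downward; lengths in m; the calibration is good to about 2 mm. A picture is of the moment at which its call begins. camera_params takes no time and is no camera call.
- workorder.sign_off(): hands the job in; it is judged then, once.
Trained networks look in the newest picture that a camera, given by its name, has taken for a name from the list of things; names that differ only in an ending like _2 or _b are one class to them, and where a whole thing is asked for, a point or a joint stands for the part that bears it (a point fixed in the world has none). Each returns a list of dicts, best first, with "p" (0 to 1); they miss things now and then, are a little off and sometimes report something else, mostly with a low value. They report only what shows in the picture. A call takes as long as a camera call.
- nets.recognise(camera, target): "at" ([x, y, z] in m, in world coordinates, good to about 4 mm: the middle of the surface that is visible of it).
The state is a dict: "clock": time; "joint_positions": joint angles; "qvel": joint speeds; "tau": joint torques, N m; "tool_pos": TCP position; "tcp_rot": TCP orientation; "ft_force": force on the tool from outside, world axes, zero at the start; "moment": the same for the moment, N m; "width": finger opening in m; "finger_force": force on a finger pad.
Only numpy, scipy, OpenCV 4.12 (cv2) and the standard library are available. Lean on these libraries where they do the work, as an engineer would, in place of code of your own. Each camera call takes 0.05 s, during which the arm holds its last target. There are 200 camera calls.

TASK

Set the steel portioning trough for the long buns: take the longer of the two wooden gauge blocks out of its rack and set it down (do not drop it) flat and lengthwise on the trough's floor, between the fixed end plate and the sliding stop; then slide the stop along the trough by its grip until the block sits snug between the stop and the end plate, and leave it so. In the rack only the block's long sides can be reached and in the trough only its ends, so put it down on the bench in between and take it again the other way. Leave the short gauge block in its rack and the pastry ring and bench knife where they are.

Things in the scene. Friction and masses are not known exactly. Their poses are not given: they have to be found in the camera images.
- gauge_long: The longer wooden gauge block, 60 long (its x axis) x 40 wide (y) x 46 high (z) mm, about 0.1 kg. Origin: centre of its underside. It starts upright in one of the rack's two bays.
- gauge_short: The shorter wooden gauge block, 44 long (x) x 40 wide (y) x 46 high (z) mm, same wood, in the rack's other bay. Origin: centre of its underside. Must stay in the rack.
- rack: Plywood gauge rack, fixed, place and yaw vary. Origin: centre of underside. 82 (x) x 170 (y) mm; base 6 mm thick. Two rails along y, 52 mm high, inner faces at x = -33 and +33 mm, hide the blocks' ends. Bays at y = +50 and -50 mm: each block stands on the base, length along x; its long sides are free but for lips 6 mm above the base, so it is taken from above by its 40 mm width.
- trough: Steel U-shaped trough, fixed, place and yaw vary. Origin: centre of underside. 56 (x) x 250 (y, length) mm. Floor 6 mm thick; walls 52 mm high from the bench, channel x = -24 to +24 mm. Fixed end plate at the -y end, inner face y = -115 mm; the +y end is open. The block is flush with the walls: lower it held by its ends, 25 mm or more off the end plate (finger room); the stop pushes it home.
- trough_end (a point): Point on the trough's floor, mid-channel, at the foot of the fixed end plate's inner face (6 mm above the bench).
- stop (a joint): Sliding stop in the trough, in m: 0 = fully open (190 mm between stop face and end plate), grows as the stop moves towards the end plate (trough -y), at most 0.165. Free gap = 0.190 - value; snug on the 60 mm block at about 0.130. Stays where it is left; about 2 N to move.
- stop_grip (a point): Centre of the top of the stop's black grip, 92 mm above the bench. The grip is an upright tab 24 mm across the trough (x) x 16 mm along it (y) x 40 mm high, from 52 to 92 mm above the bench, standing over the stop; its centre is 10 mm behind (+y) the stop's face.
- pastry_ring: Bystander: steel ring, 60 mm across, 35 mm high, upright on the bench between rack and trough, nearer the robot. Origin: centre of its underside. Leave alone.
- bench_knife: Bystander: bench knife lying flat, steel blade 85 x 150 mm with a dark wooden handle 20 mm thick along one long edge. Origin: on the bench under the blade's centre. Leave alone.

How it is judged:
By the outcome, as a careful person would: the job done as asked, in the order asked, and still so for the second after the job is handed in, with the robot touching nothing.
It also fails if it takes over 66 s, if anything falls off the work surface, if the arm or the gripper's body presses on something with over 40 N, if the wrist force passes 120 N, or if a joint passes its speed limit or range.

## Working session

There is one attempt and no reset: what is moved stays moved. The work goes in short steps, Python scripts to look and compute and a shell command to move; the robot and the scene stay as the last step left them, time stands still between calls to the robot, and variables do not carry over. Pictures are saved under pics/ and viewed, at most 10 in all, crops included, and the job is handed in when it is done.

```bash
mkdir -p pics; ls
python3 - <<'E'
from workcell import get_obs, optics, workorder, nets, env
import cv2,numpy as np
for c in("top","side"):
    im=optics.read_camera(c); cv2.imwrite(f"pics/{c}0.png",im[:,:,::-1]); np.set_printoptions(precision=4,suppress=True)
    p=optics.camera_params(c); print(c,p["mtx"].tolist(),(-p["R"].T@p["t"]))
    for n in("gauge_long","gauge_short","rack","trough","trough_end","stop","stop_grip","pastry_ring","bench_knife"):
        try: print(n,[(np.round(d["at"],3).tolist(),round(d["p"],2)) for d in nets.recognise(c,n)][:3])
        except Exception as e: print(n,e)
print(env.pinch_z,get_obs())
E
```

```text
pics
top [[502.6055347496131, 0.0, 320.4974855897962], [0.0, 502.6055347496131, 233.1906685196887], [0.0, 0.0, 1.0]] [0.4093 0.0101 1.2615]
gauge_long [([0.478, 0.22, 0.054], 0.73)]
gauge_short [([0.469, 0.316, 0.052], 0.66)]
rack [([0.477, 0.276, 0.003], 0.97)]
trough [([0.56, -0.265, 0.005], 0.7)]
trough_end [([0.556, -0.267, 0.006], 0.67)]
stop [([0.569, -0.182, 0.022], 0.5), ([0.47, 0.317, 0.05], 0.24)]
stop_grip []
pastry_ring []
bench_knife [([0.717, -0.011, 0.011], 0.65)]
side [[524.4583761929532, 0.0, 316.73009360668897], [0.0, 524.4583761929532, 230.57648604644436], [0.0, 0.0, 1.0]] [0.4917 0.7455 0.7181]
gauge_long [([0.475, 0.242, 0.05], 0.69)]
gauge_short [([0.476, 0.335, 0.052], 0.73), ([0.57, -0.181, 0.038], 0.35)]
rack [([0.473, 0.297, 0.012], 0.97)]
trough [([0.561, -0.204, 0.025], 0.87)]
trough_end [([0.56, -0.203, 0.022], 0.81)]
stop [([0.573, -0.184, 0.041], 0.82)]
stop_grip [([0.572, -0.18, 0.038], 0.89)]
pastry_ring [([0.405, 0.0, 0.02], 0.67)]
bench_knife [([0.722, -0.004, 0.012], 0.9)]
0.0187 {'clock': 1.0, 'joint_positions': array([ 1.5027,  0.0401,  0.0848,  0.    , -1.6155, -0.3337]), 'qvel': array([-0.0004,  0.0001, -0.0004,  0.001 ,  0.0012,  0.0001]), 'tau': array([  0.0001, -36.7932,  34.7453,   6.9334,  -0.0009,   0.    ]), 'tool_pos': array([0.2346, 0.5522, 0.2313]), 'tcp_rot': array([ 3.1416, -0.    , -0.4018]), 'ft_force': array([-0.1437,  0.0105, -1.3608]), 'moment': array([ 0.0205,  0.0216, -0.0274]), 'finger_force': 0.0, 'width': 0.08549548193564238}
```

View pics/top0.png

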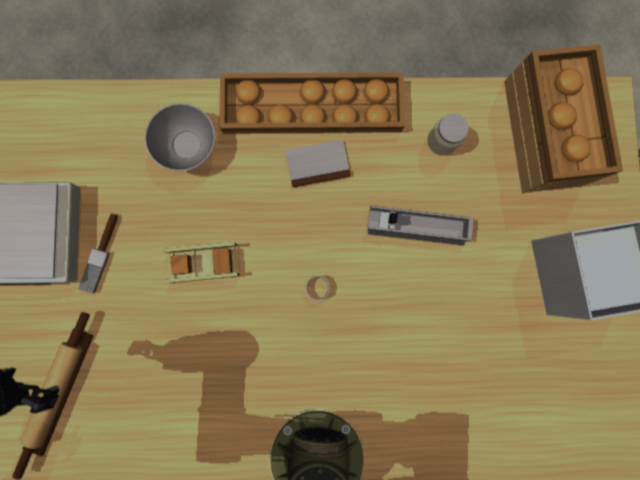

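View pics/side0.png

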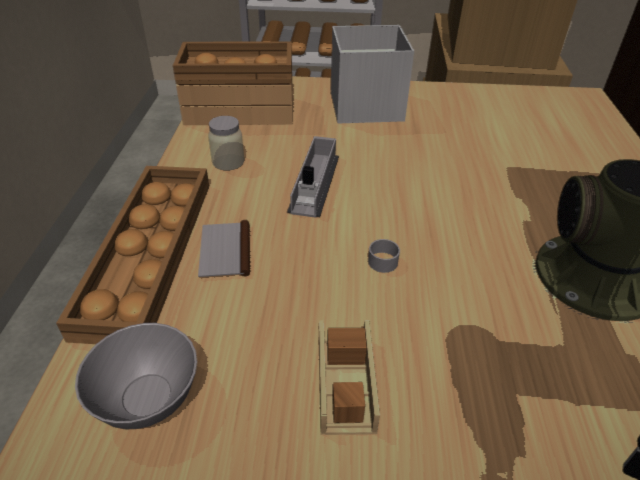

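The top view shows the rack at (205,262), with the long block at (223,261) and the short one at (180,264). It also shows the trough at (420,225) with its stop at (390,219), the ring at (319,288) and the knife at (318,160). The side view agrees. I'll zoom in for exact edges.

Run:
```python
import cv2,numpy as np
t=cv2.imread("pics/top0.png");s=cv2.imread("pics/side0.png")
def c(im,x,y,w,h,k):
    o=cv2.resize(im[y:y+h,x:x+w],None,fx=k,fy=k,interpolation=cv2.INTER_CUBIC)
    for i in range(0,w,10): cv2.putText(o,str(x+i),(i*k,8),0,.3,(0,0,255)); cv2.line(o,(i*k,9),(i*k,14),(0,0,255))
    for i in range(10,h,10): cv2.putText(o,str(y+i),(0,i*k+3),0,.3,(0,0,255)); cv2.line(o,(20,i*k),(25,i*k),(0,0,255))
    return o
a=c(t,158,235,96,50,8); b=c(t,362,200,114,50,7)
cv2.imwrite("pics/z1.png",np.vstack([cv2.copyMakeBorder(a,0,0,0,798-a.shape[1],0) ,cv2.copyMakeBorder(b,0,0,0,0,0)])[:600] if 0 else np.vstack([cv2.resize(a,(576,300)),cv2.resize(b,(576,300))]) if 0 else np.vstack([c(t,158,237,100,46,7),np.zeros((5,700,3),np.uint8),c(t,364,203,112,44,6)[:,:700] if 0 else cv2.copyMakeBorder(c(t,364,203,112,44,6),0,0,0,28,0)]))
a=c(s,310,315,72,120,5);b=c(s,284,132,60,86,6)
h=max(a.shape[0],b.shape[0]); cv2.imwrite("pics/z2.png",np.hstack([cv2.copyMakeBorder(i,0,h-i.shape[0],0,5,0) for i in(a,b)]))
```

```text
(no output)
```

View pics/z1.png

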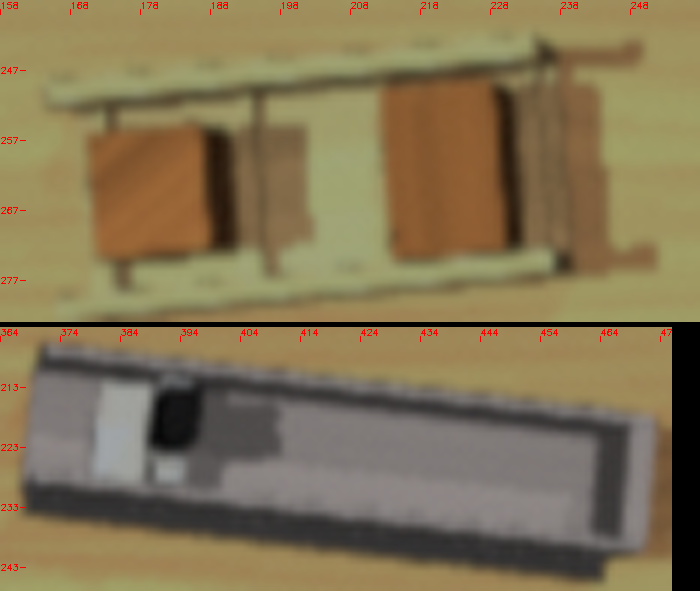

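View pics/z2.png

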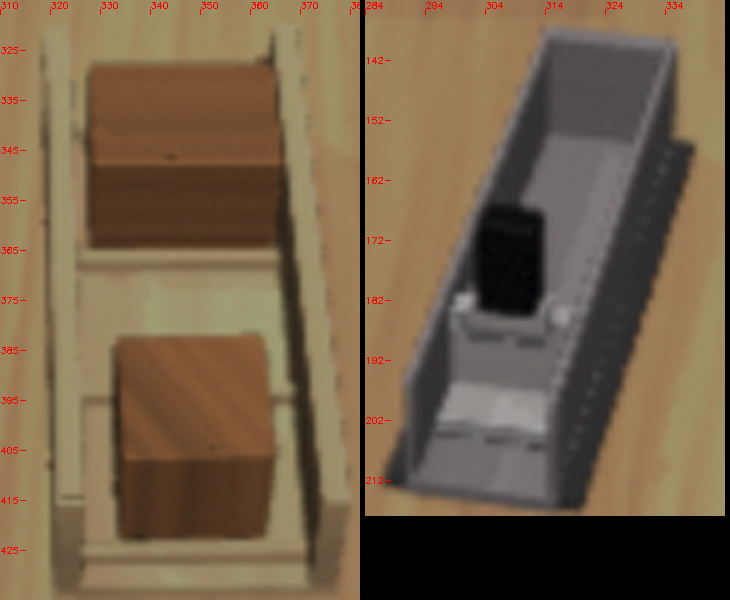

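The crops show the long block's top-face corners at (213,249), (228,249), (230,273) and (214,274). The trough rim corners are at (371,206), (473,218), (471.5,240.5) and (368,229.5), with the black grip at about (393,218). Next I fit poses from these.

```bash
cat > h.py <<'E'
import numpy as np,cv2
from workcell import get_obs, optics, workorder, nets, env
from scipy.optimize import least_squares
from scipy.spatial.transform import Rotation as Ro
np.set_printoptions(precision=4,suppress=True)
P={c:optics.camera_params(c) for c in("top","side")}
def proj(c,X):
    p=P[c];Y=np.atleast_2d(X)@p["R"].T+p["t"];Y=Y@p["mtx"].T;return Y[:,:2]/Y[:,2:]
def w(pose,L):
    x,y,a=pose[:3];L=np.atleast_2d(L);c,s=np.cos(a),np.sin(a)
    return np.c_[x+c*L[:,0]-s*L[:,1],y+s*L[:,0]+c*L[:,1],L[:,2]]
def fit(obs,p0):
    f=lambda q:np.concatenate([(proj(c,w(q,np.array(l)/1000))-uv)[0] for c,l,uv in obs])
    r=least_squares(f,p0,loss="soft_l1");print(r.x,"res px",np.abs(r.fun).max().round(1));print(r.fun.reshape(-1,2).round(1).tolist());return r.x
def delta(pos,yaw,cur=None):
    "shift/turn row numbers for tool-down target; yaw = tool yaw with roll pi"
    o=get_obs();R0=Ro.from_euler("xyz",o["tcp_rot"] if cur is None else cur[1]);p0=o["tool_pos"] if cur is None else cur[0]
    R1=Ro.from_euler("xyz",[np.pi,0,yaw])
    return np.r_[R0.inv().apply(np.array(pos)-p0)/.4,(R0.inv()*R1).as_rotvec()/np.radians(45)]
E
python3 - <<'E'
from h import *
# long block, local x=length
T="top";S="side"
b=fit([(T,(30,20,52),(212.9,249.1)),(T,(30,-20,52),(228.3,249.1)),(T,(-30,-20,52),(230.4,273)),(T,(-30,20,52),(214.1,274.1)),
(S,(30,20,52),(327.6,347.6)),(S,(-30,20,52),(365.6,348)),(S,(30,20,6),(327.6,364.2)),(S,(-30,20,6),(366,364.4)),(S,(30,-20,52),(328,328.2)),(S,(-30,-20,52),(365,328.2))],[.475,.22,0.05])
t=fit([(T,(28,125,52),(371,205.7)),(T,(28,-125,52),(473.2,218)),(T,(-28,-125,52),(471.5,240.5)),(T,(-28,125,52),(367.7,229.3)),
(S,(28,-125,52),(314,136.7)),(S,(-28,-125,52),(336,138.7)),(S,(28,125,52),(290.7,195)),(S,(-28,125,52),(316,198.7)),(S,(28,125,0),(291.5,213.2)),(S,(-28,125,0),(315.3,214.8))],[.56,-.21,-.1])
for s in(0,.01,.02): print(s,proj(T,w(t,np.array([[12,93,92],[12,77,92],[-12,77,92],[-12,93,92]])/1000-[0,s,0])).round(1).tolist(),proj(S,w(t,np.array([[12,93,92],[12,77,92],[-12,77,92],[-12,93,92]])/1000-[0,s,0])).round(1).tolist())
print("end",w(t,[0,-.115,.006]),"grip",w(t,[0,.085,.092]))
print(b[2]*57.3,t[2]*57.3,get_obs()["tool_pos"])
E
```

```text
[0.4741 0.2228 0.062 ] res px 1.5
[[-1.1, 0.2], [0.1, -1.0], [-0.5, 0.0], [-1.0, 0.2], [0.5, -0.5], [1.2, -0.5], [-0.2, 0.5], [-1.3, 0.7], [-0.1, -1.5], [0.1, -1.1]]
[ 0.5596 -0.2626 -0.1284] res px 2.7
[[0.4, 0.4], [-0.3, -0.2], [-0.5, -0.0], [1.3, -0.6], [0.0, -0.9], [0.3, -0.4], [-0.3, -0.0], [0.3, -0.4], [-0.6, 0.9], [0.8, 2.7]]
0 [[386.2, 211.6], [392.9, 212.3], [391.9, 222.4], [385.2, 221.6]] [[300.8, 171.8], [302.5, 167.7], [313.5, 169.0], [312.0, 173.2]]
0.01 [[390.4, 212.1], [397.1, 212.8], [396.1, 222.9], [389.4, 222.1]] [[301.9, 169.2], [303.5, 165.1], [314.4, 166.4], [312.9, 170.6]]
0.02 [[394.6, 212.5], [401.3, 213.3], [400.4, 223.3], [393.6, 222.6]] [[302.9, 166.7], [304.5, 162.6], [315.4, 163.9], [313.9, 168.0]]
end [[ 0.5449 -0.3767  0.006 ]] grip [[ 0.5705 -0.1783  0.092 ]]
3.5530810984682026 -7.35726110906671 [0.2346 0.5522 0.2313]
```

Run:
```python
from h import *
print(delta([.4741,.2228,.13],.062))
```

```text
[ 0.8731  0.5238  0.2532  0.     -0.     -0.5905]
```

```bash
r="0.873 0.524 0.253 0 0 -0.59 1"; python3 -m crank '0.873 0.524 0.253 0 0 -0.59 1;0.873 0.524 0.253 0 0 -0.59 1;0.873 0.524 0.253 0 0 -0.59 1;0.873 0.524 0.253 0 0 -0.59 1;0.873 0.524 0.253 0 0 -0.59 1;0.873 0.524 0.253 0 0 -0.59 1;0.873 0.524 0.253 0 0 -0.59 1;0.873 0.524 0.253 0 0 -0.59 1'
python3 - <<'E'
from h import *
print(delta([.4741,.2228,.022],.062))
for c in P: cv2.imwrite(f"pics/{c}1.png",optics.read_camera(c)[:,:,::-1])
t=cv2.imread("pics/top1.png")[195:315,130:290];s=cv2.imread("pics/side1.png")[270:440,270:430]
cv2.imwrite("pics/v1.png",np.hstack([cv2.resize(t,(427,320)) if 0 else cv2.resize(t,(453,340)),cv2.resize(s,(320,340))]))
E
```

```text
clock: 2.0
tool_pos: [0.4748, 0.2201, 0.129]
tcp_rot: [3.14, 0.002, 0.057]
ft_force: [0.1, 1.1, 0.6]
width: 0.0855
finger_force: 0.0
[-0.0009 -0.0072  0.2674  0.0018  0.0019 -0.0059]
```

View pics/v1.png

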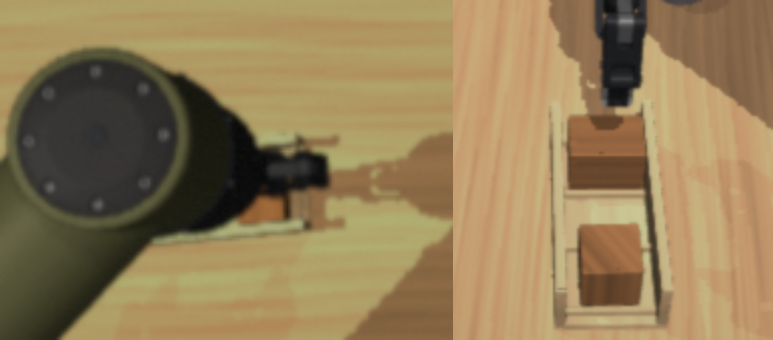

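The side view shows the open fingers over the long block, clear of the rails. I'll descend and close.

```bash
python3 -m crank '0 -0.005 0.07 0 0 0 1;0 -0.006 0.14 0 0 0 1;0 -0.006 0.2 0 0 0 1;0 -0.006 0.24 0 0 0 1;0 -0.006 0.264 0 0 0 1;0 -0.006 0.264 0 0 0 1;0 -0.006 0.264 0 0 0 1;0 -0.006 0.264 0 0 0 1' && python3 -m crank '0 0 0 0 0 0 0;0 0 0 0 0 0 0;0 0 0 0 0 0 0;0 0 0 0 0 0 0;0 0 0 0 0 0 0;0 0 0 0 0 0 0;0 0 0 0 0 0 0;0 0 0 0 0 0 0'
```

```text
clock: 3.1
tool_pos: [0.4743, 0.2254, 0.0254]
tcp_rot: [-3.141, -0.001, 0.062]
ft_force: [-0.7, -0.4, 0.4]
width: 0.0855
finger_force: 0.0
clock: 4.1
tool_pos: [0.4741, 0.2253, 0.0249]
tcp_rot: [-3.141, -0.001, 0.062]
ft_force: [-0.0, 1.2, 4.0]
width: 0.0393
finger_force: 62.2
```

```bash
python3 -m crank '0 0 -0.06 0 0 0 0;0 0 -0.14 0 0 0 0;0 0 -0.24 0 0 0 0;0 0 -0.26 0 0 0 0;0.04 0.12 -0.26 0 0 0.25 0;0.08 0.26 -0.26 0 0 0.5 0;0.12 0.4 -0.26 0 0 0.74 0;0.135 0.499 -0.26 0 0 1 0'
python3 - <<'E'
from h import *
print(get_obs()["width"],delta([.54,.03,.06],-1.51))
E
```

```text
clock: 5.1
tool_pos: [0.5396, 0.027, 0.1265]
tcp_rot: [3.139, 0.002, -0.696]
ft_force: [0.6, 0.1, -0.1]
width: 0.0392
finger_force: 63.3
0.03915429443511461 [-0.0037 -0.0069  0.1663  0.004   0.0012  1.0364]
```

```bash
python3 -m crank '0 0 0.04 0 0 0.25 0;0 0 0.08 0 0 0.5 0;0 0 0.12 0 0 0.75 0;0 0 0.166 0 0 1 0;0 0 0.166 0 0 1 0;0 0 0.166 0 0 1 0;0 0 0.2 0 0 1 0;0 0 0.23 0 0 1 0'
python3 - <<'E'
from h import *
print(delta([.54,.03,.02],-1.51))
for c in P: cv2.imwrite(f"pics/{c}2.png",optics.read_camera(c)[:,:,::-1])
E
```

```text
clock: 6.1
tool_pos: [0.5399, 0.0293, 0.0356]
tcp_rot: [3.141, 0.0, -1.473]
ft_force: [0.0, -0.6, -2.6]
width: 0.039
finger_force: 63.3
[-0.0016 -0.0004  0.0391  0.0002  0.0004  0.0473]
```

```bash
python3 -m crank '0 0 0.01 0 0 0 0;0 0 0.02 0 0 0 0;0 0 0.026 0 0 0 0;0 0 0.03 0 0 0 0;0 0 0.034 0 0 0 0;0 0 0.034 0 0 0 0;0 0 0.034 0 0 0 0;0 0 0.034 0 0 0 0'
```

```text
clock: 7.2
tool_pos: [0.5401, 0.0292, 0.023]
tcp_rot: [-3.141, -0.0, -1.474]
ft_force: [0.5, 0.5, -0.4]
width: 0.0392
finger_force: 63.3
```

```bash
python3 -m crank '0 0 0.003 0 0 0 0;0 0 0.005 0 0 0 0;0 0 0.007 0 0 0 0;0 0 0.009 0 0 0 0;0 0 0.01 0 0 0 0;0 0 0.01 0 0 0 0;0 0 0.01 0 0 0 0;0 0 0.01 0 0 0 0'
```

```text
clock: 8.2
tool_pos: [0.5401, 0.0292, 0.0189]
tcp_rot: [-3.142, -0.0, -1.474]
ft_force: [0.5, 0.2, -1.8]
width: 0.0392
finger_force: 63.3
```

```bash
python3 -m crank '0 0 0.002 0 0 0 0;0 0 0.003 0 0 0 0;0 0 0.003 0 0 0 0;0 0 0.003 0 0 0 0;0 0 0.003 0 0 0 0;0 0 0.003 0 0 0 0;0 0 0.003 0 0 0 0;0 0 0.003 0 0 0 0'
```

```text
clock: 9.2
tool_pos: [0.5402, 0.0292, 0.0188]
tcp_rot: [-3.141, -0.0, -1.474]
ft_force: [-4.2, -0.1, 5.3]
width: 0.0391
finger_force: 64.0
```

```bash
python3 -m crank '0 0 0 0 0 0 0.6;0 0 0 0 0 0 1;0 0 0 0 0 0 1;0 0 0 0 0 0 1;0 0 -0.06 0 0 0 1;0 0 -0.15 0 0 0 1;0 0 -0.25 0 0 -0.2 1;0 0 -0.25 0 0 -0.4 1' && python3 -m crank '0 0 0 0 0 -0.2 1;0 0 0 0 0 -0.4 1;0 0 0 0 0 -0.6 1;0 0 0 0 0 -0.8 1;0 0 0 0 0 -1 1;0 0 0 0 0 -1 1;0 0 0 0 0 -1 1;0 0 0 0 0 -1 1'
python3 - <<'E'
from h import *
print(delta([.5402,.0292,.016],-1.474+np.pi/2))
for c in P:
    cv2.imwrite(f"pics/{c}3.png",optics.read_camera(c)[:,:,::-1])
    print([(d["at"],d["p"]) for d in nets.recognise(c,"gauge_long")])
t=cv2.imread("pics/top3.png")[170:270,250:390];s=cv2.imread("pics/side3.png")[140:290,230:380]
cv2.imwrite("pics/v3.png",np.hstack([cv2.resize(t,(448,320)),cv2.resize(s,(320,320))]))
E
```

```text
clock: 10.2
tool_pos: [0.542, 0.0295, 0.122]
tcp_rot: [-3.135, -0.002, -1.154]
ft_force: [-0.5, -0.6, -1.4]
width: 0.0854
finger_force: 0.0
clock: 11.2
tool_pos: [0.5401, 0.0292, 0.1177]
tcp_rot: [3.141, 0.0, -0.376]
ft_force: [-0.8, -0.6, 0.1]
width: 0.0855
finger_force: 0.0
[ 0.0003 -0.0001  0.2542  0.0001  0.     -0.6019]
[([0.5217, 0.0177, 0.0259], 0.48)]
[([0.5387, 0.056, 0.048], 0.92), ([0.5521, -0.1631, 0.0101], 0.21)]
```

View pics/v3.png

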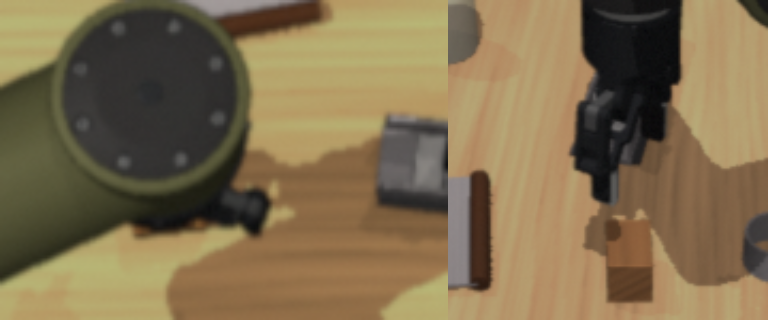

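The side view shows the block standing flat on the bench: near top edge (305,265.6)–(325.6,265), bottom edge (305,281)–(325.6,280.6). I'll check the fit against the expected place.

Run:
```python
from h import *
S="side"
b=fit([(S,(30,20,46),(305,265.6)),(S,(30,-20,46),(325.6,265)),(S,(30,20,0),(305,281.1)),(S,(30,-20,0),(325.6,280.6)),(S,(-30,20,46),(306,244)),(S,(-30,-20,46),(323.8,243))],[.54,.03,1.6])
q=[[30,20,46],[30,-20,46],[30,20,0],[30,-20,0],[-30,20,46],[-30,-20,46]]
print(proj(S,w([.54,.029,-1.474+np.pi],np.array(q)/1000)).round(1).tolist())
```

```text
[0.5482 0.0291 1.5502] res px 28.2
[[14.2, -0.1], [-28.2, -1.0], [13.9, 1.9], [-27.8, 0.9], [15.9, -0.4], [-22.7, -0.8]]
[[325.6, 264.8], [303.7, 265.1], [325.1, 282.3], [303.9, 282.6], [324.3, 242.9], [303.5, 243.2]]
```

The predicted corners match the picture within about 1.5 px. Now the regrasp by the ends.

```bash
python3 -m crank '0 0 0 0 0 -0.2 1;0 0 0.02 0 0 -0.4 1;0 0 0.04 0 0 -0.602 1;0 0 0.1 0 0 -0.602 1;0 0 0.17 0 0 -0.602 1;0 0 0.22 0 0 -0.602 1;0 0 0.25 0 0 -0.602 1;0 0 0.252 0 0 -0.602 1' && python3 -m crank '0 0 0 0 0 0 1;0 0 0 0 0 0 0;0 0 0 0 0 0 0;0 0 0 0 0 0 0;0 0 0 0 0 0 0;0 0 0 0 0 0 0;0 0 0 0 0 0 0;0 0 0 0 0 0 0'
```

```text
clock: 12.4
tool_pos: [0.5397, 0.0291, 0.0164]
tcp_rot: [3.141, 0.001, 0.098]
ft_force: [0.5, 0.0, -0.2]
width: 0.0855
finger_force: 0.0
clock: 13.4
tool_pos: [0.5408, 0.0294, 0.0181]
tcp_rot: [-3.142, -0.002, 0.099]
ft_force: [-1.2, 1.4, 6.2]
width: 0.0587
finger_force: 66.9
```

```bash
python3 -m crank '0 0 -0.08 0 0 0 0;0 0 -0.2 0 0 0 0;0 0 -0.33 0 0 0 0;0 0 -0.4 0 0 0 0;0 0 -0.4 0 0 0.1 0;0 0 -0.4 0 0 0.2 0;0 0 -0.4 0 0 0.29 0;0 0 -0.4 0 0 0.29 0'
python3 - <<'E'
from h import *
t=[.5596,-.2626,-.1284]; T=w(t,[0,-.045,.09])[0]
print(T,get_obs()["width"],delta(T,t[2]))
E
```

```text
clock: 14.4
tool_pos: [0.5397, 0.0292, 0.1761]
tcp_rot: [3.141, 0.001, -0.129]
ft_force: [0.2, 0.1, -0.4]
width: 0.0589
finger_force: 66.2
[ 0.5538 -0.3072  0.09  ] 0.05889271459449969 [ 0.1432  0.8296  0.2154  0.0004  0.0017 -0.0003]
```

```bash
python3 -m crank '0.02 0.1 0 0 0 0 0;0.05 0.25 0 0 0 0 0;0.08 0.4 0 0 0 0 0;0.1 0.55 0 0 0 0 0;0.12 0.7 0 0 0 0 0;0.143 0.83 0 0 0 0 0;0.143 0.83 0 0 0 0 0;0.143 0.83 0.1 0 0 0 0'
python3 - <<'E'
from h import *
t=[.5596,-.2626,-.1284]; T=w(t,[0,-.045,.09])[0]
print(get_obs()["width"],delta(T,t[2]))
for c in P: cv2.imwrite(f"pics/{c}4.png",optics.read_camera(c)[:,:,::-1])
def c(im,x,y,w,h,k):
    o=cv2.resize(im[y:y+h,x:x+w],None,fx=k,fy=k,interpolation=cv2.INTER_CUBIC)
    for i in range(0,w,10): cv2.putText(o,str(x+i),(i*k,8),0,.3,(0,0,255))
    for i in range(10,h,10): cv2.putText(o,str(y+i),(0,i*k+3),0,.3,(0,0,255))
    return o
a=c(cv2.imread("pics/top4.png"),362,190,120,90,4);b=c(cv2.imread("pics/side4.png"),280,100,80,120,5)[:600]
cv2.imwrite("pics/v4.png",b if 0 else np.hstack([cv2.copyMakeBorder(cv2.resize(a,(390,292)),0,600-292,0,0,0),b]))
E
```

```text
clock: 15.4
tool_pos: [0.5555, -0.3086, 0.1397]
tcp_rot: [3.14, -0.006, -0.129]
ft_force: [0.4, 0.6, -0.9]
width: 0.0587
finger_force: 66.3
0.05868893841464844 [-0.0053 -0.003   0.1242  0.0021 -0.0076 -0.0006]
```

View pics/v4.png

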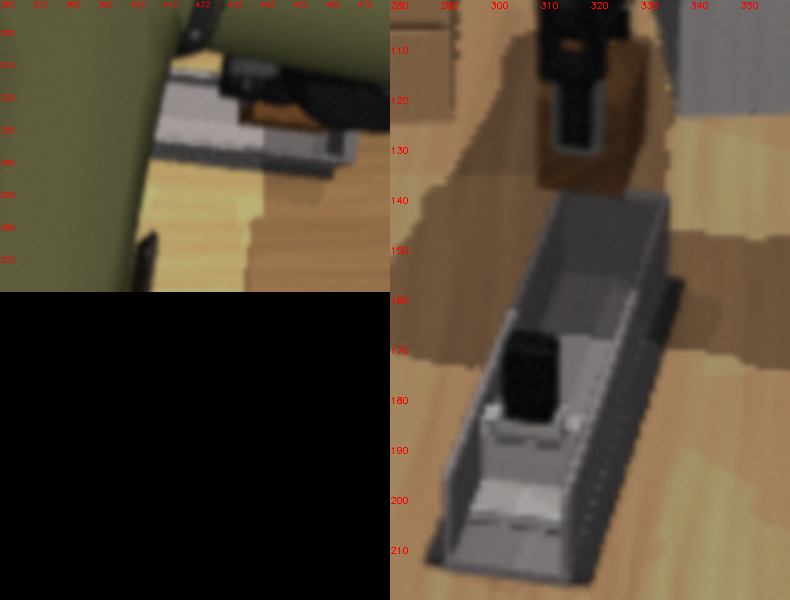

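Run:
```python
from h import *
q=[[20,30,0],[-20,30,0],[20,30,46],[-20,30,46]]
for z in(.120,.124): print(proj("side",w([.5555,-.3086,-.129],np.array(q)/1000+[0,0,z])).round(1).tolist())
t=[.5596,-.2626,-.1284]
for l in([24,0,52],[-24,0,52],[-28,0,52],[28,0,52],[28,-125,52],[-28,-125,52],[-28,-125,0],[28,125,0],[-28,125,0]): print(l,proj("side",w(t,np.array(l)/1000)).round(1),proj("top",w(t,np.array(l)/1000)).round(1))
im=cv2.imread("pics/side0.png"); 
# rim profile rows across trough at y=0
r=int(round(proj("side",w(t,[0,0,.052]))[0,1])); print(r,im[r,295:340].sum(1).tolist())
c=440; it=cv2.imread("pics/top0.png"); print(it[205:245,c].sum(1).tolist())
for L in([28,52],[24,52],[-24,52],[-28,52]):
  v=[proj("top",w(t,[L[0]/1000,y,L[1]/1000]))[0] for y in(-.1,.05)]; print(L,v[0][1]+(c-v[0][0])*(v[1][1]-v[0][1])/(v[1][0]-v[0][0]))
```

```text
[[307.1, 133.9], [324.7, 135.8], [307.0, 115.3], [325.1, 117.2]]
[[307.1, 132.3], [324.7, 134.2], [307.0, 113.6], [325.1, 115.5]]
[24, 0, 52] [[304.8 163.3]] [[422.  213.6]]
[-24, 0, 52] [[325.3 165.8]] [[420.2 233. ]]
[-28, 0, 52] [[327.1 166. ]] [[420.  234.6]]
[28, 0, 52] [[303.1 163.1]] [[422.1 211.9]]
[28, -125, 52] [[314.  135.8]] [[472.9 217.8]]
[-28, -125, 52] [[336.3 138.3]] [[471.  240.5]]
[-28, -125, 0] [[335.6 156.3]] [[464.5 242.4]]
[28, 125, 0] [[290.9 214.1]] [[368.9 209.3]]
[-28, 125, 0] [[316.1 217.5]] [[366.6 231.1]]
165 [368, 369, 367, 363, 369, 377, 376, 354, 305, 196, 140, 147, 145, 141, 162, 277, 318, 328, 333, 334, 334, 333, 330, 333, 333, 336, 358, 364, 367, 361, 343, 353, 236, 160, 148, 152, 172, 152, 142, 140, 145, 257, 341, 367, 371]
[383, 378, 375, 380, 388, 393, 397, 389, 368, 351, 317, 211, 180, 260, 343, 371, 376, 374, 366, 371, 371, 370, 368, 380, 400, 411, 412, 405, 408, 394, 375, 329, 209, 158, 161, 153, 171, 238, 327, 368]
[28, 52] 214.0151853672175
[24, 52] 215.64282002415368
[-24, 52] 235.26357294183677
[-28, 52] 236.90610029146228
```

```bash
python3 -m crank '0 0 0.05 0 0 0 0;0 0 0.1 0 0 0 0;0 0 0.115 0 0 0 0;0 0 0.115 0 0 0 0;0 0 0.115 0 0 0 0;0 0 0.115 0 0 0 0;0 0 0.115 0 0 0 0;0 0 0.115 0 0 0 0'
python3 - <<'E'
from h import *
t=[.5596,-.2626,-.1284]; T=w(t,[0,-.045,.09])[0]
o=get_obs();print(delta(T,t[2]))
q=[[20,30,0],[-20,30,0],[20,30,46],[-20,30,46]]
print(proj("side",w([*o["tool_pos"][:2],o["tcp_rot"][2]],np.array(q)/1000+[0,0,o["tool_pos"][2]-.017])).round(1).tolist())
im=optics.read_camera("side");cv2.imwrite("pics/side5.png",im[:,:,::-1])
k=cv2.resize(im[110:185,285:345,::-1],None,fx=8,fy=8,interpolation=cv2.INTER_CUBIC);cv2.imwrite("pics/v5.png",k)
E
```

```text
clock: 16.5
tool_pos: [0.5541, -0.3074, 0.0911]
tcp_rot: [3.141, -0.0, -0.129]
ft_force: [-0.1, -0.4, -0.9]
width: 0.0592
finger_force: 66.2
[-0.0007 -0.0004  0.0028  0.0002 -0.0004 -0.0011]
[[307.7, 151.8], [324.9, 153.8], [307.7, 134.1], [325.3, 136.1]]
```

View pics/v5.png

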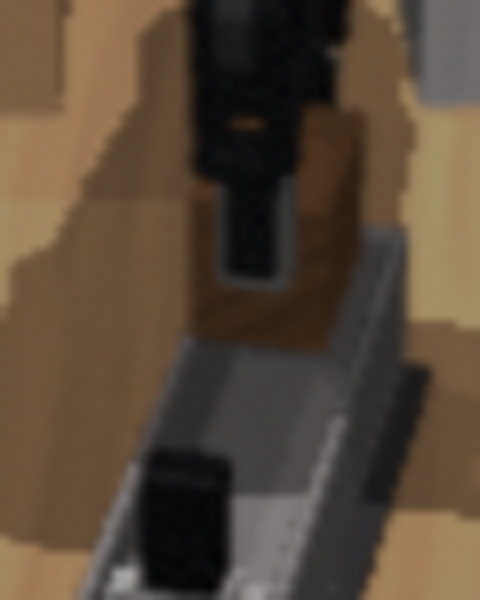

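The block hangs level over the channel, with its lower edge at (308.8,151.6)–(326,153.8). That is about 1 px right of the prediction, so I shift 2 mm in +x and lower it slowly.

```bash
python3 -m crank '0.005 0 0 0 0 0 0;0.005 0 0.01 0 0 0 0;0.005 0 0.025 0 0 0 0;0.005 0 0.04 0 0 0 0;0.005 0 0.055 0 0 0 0;0.005 0 0.07 0 0 0 0;0.005 0 0.08 0 0 0 0;0.005 0 0.08 0 0 0 0'
```

```text
clock: 17.55
tool_pos: [0.5558, -0.3076, 0.0585]
tcp_rot: [3.142, 0.001, -0.129]
ft_force: [-0.3, 0.1, 0.5]
width: 0.0588
finger_force: 66.2
```

```bash
python3 -m crank '0 0 0.01 0 0 0 0;0 0 0.025 0 0 0 0;0 0 0.04 0 0 0 0;0 0 0.055 0 0 0 0;0 0 0.065 0 0 0 0;0 0 0.07 0 0 0 0;0 0 0.07 0 0 0 0;0 0 0.07 0 0 0 0' && python3 -m crank '0 0 0.004 0 0 0 0;0 0 0.007 0 0 0 0;0 0 0.009 0 0 0 0;0 0 0.011 0 0 0 0;0 0 0.011 0 0 0 0;0 0 0.011 0 0 0 0;0 0 0.011 0 0 0 0;0 0 0.011 0 0 0 0'
```

```text
clock: 18.55
tool_pos: [0.5561, -0.3077, 0.0312]
tcp_rot: [3.141, -0.0, -0.129]
ft_force: [0.2, -1.1, -1.3]
width: 0.0588
finger_force: 66.2
clock: 19.55
tool_pos: [0.556, -0.3076, 0.0266]
tcp_rot: [3.142, -0.0, -0.129]
ft_force: [0.2, 0.1, -0.3]
width: 0.059
finger_force: 66.2
```

```bash
python3 -m crank '0 0 0.002 0 0 0 0;0 0 0.003 0 0 0 0;0 0 0.004 0 0 0 0;0 0 0.006 0 0 0 0;0 0 0.006 0 0 0 0;0 0 0.006 0 0 0 0;0 0 0.006 0 0 0 0;0 0 0.006 0 0 0 0'
```

```text
clock: 20.55
tool_pos: [0.556, -0.3077, 0.0242]
tcp_rot: [3.141, -0.0, -0.129]
ft_force: [-0.2, -0.2, -0.4]
width: 0.0589
finger_force: 66.5
```

```bash
python3 -m crank '0 0 0.002 0 0 0 0;0 0 0.003 0 0 0 0;0 0 0.004 0 0 0 0;0 0 0.005 0 0 0 0;0 0 0.005 0 0 0 0;0 0 0.005 0 0 0 0;0 0 0.005 0 0 0 0;0 0 0.005 0 0 0 0'
```

```text
clock: 21.55
tool_pos: [0.5565, -0.308, 0.0241]
tcp_rot: [3.141, -0.002, -0.129]
ft_force: [-3.2, 1.3, 8.0]
width: 0.0589
finger_force: 67.4
```

```bash
python3 -m crank '0 0 -0.004 0 0 0 0.5;0 0 -0.004 0 0 0 1;0 0 -0.004 0 0 0 1;0 0 -0.004 0 0 0 1;0 0 -0.03 0 0 0 1;0 0 -0.1 0 0 0 1;0 0 -0.25 0 0 0 1;0 0 -0.35 0 0 0 1'
python3 - <<'E'
from h import *
t=[.5596,-.2626,-.1284]; o=get_obs()
for y in(.075,.078,.08): print(delta(w(t,[.002,y,.13])[0],t[2]))
for c in P: cv2.imwrite(f"pics/{c}6.png",optics.read_camera(c)[:,:,::-1])
s=cv2.imread("pics/side6.png")
cv2.imwrite("pics/v6.png",cv2.resize(s[125:220,280:345],None,fx=6,fy=6,interpolation=cv2.INTER_CUBIC))
E
```

```text
clock: 22.55
tool_pos: [0.5565, -0.3082, 0.1664]
tcp_rot: [3.14, -0.004, -0.129]
ft_force: [0.6, 0.4, -0.6]
width: 0.0855
finger_force: 0.0
[-0.0025 -0.3016  0.0906  0.002  -0.0047 -0.001 ]
[-0.0025 -0.3091  0.0906  0.002  -0.0047 -0.001 ]
[-0.0025 -0.3141  0.0906  0.002  -0.0047 -0.001 ]
```

View pics/v6.png

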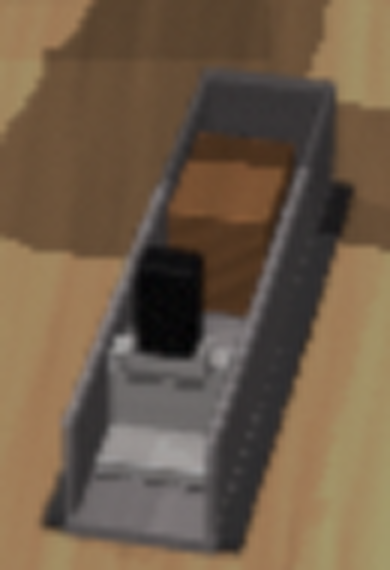

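The block sits flat and aligned on the trough floor, at about (235,225) in the crop, and the grip stands clear in front at about (170,300). Now I move to the grip.

```bash
python3 -m crank '-0.001 -0.1 0 0 0 0 1;-0.002 -0.22 0 0 0 0 1;-0.0025 -0.308 0 0 0 0 1;-0.0025 -0.308 0 0 0 0 1;-0.0025 -0.308 0.08 0 0 0 1;-0.0025 -0.308 0.16 0 0 0 1;-0.0025 -0.308 0.22 0 0 0 1;-0.0025 -0.308 0.24 0 0 0 1' && python3 -m crank '0 0 0.005 0 0 0 1;0 0 0.005 0 0 0 0;0 0 0.005 0 0 0 0;0 0 0.005 0 0 0 0;0 0 0.005 0 0 0 0;0 0 0.005 0 0 0 0;0 0 0.005 0 0 0 0;0 0 0.005 0 0 0 0'
python3 - <<'E'
from h import *
t=[.5596,-.2626,-.1284];p=get_obs()["tool_pos"][:2]-t[:2];c,s=np.cos(t[2]),np.sin(t[2]);print("local",c*p[0]+s*p[1],-s*p[0]+c*p[1])
E
```

```text
clock: 23.65
tool_pos: [0.5699, -0.186, 0.0645]
tcp_rot: [3.141, 0.003, -0.13]
ft_force: [0.4, 0.3, -0.3]
width: 0.0853
finger_force: 0.0
clock: 24.65
tool_pos: [0.5711, -0.1856, 0.0648]
tcp_rot: [3.141, -0.001, -0.129]
ft_force: [-2.0, -1.4, 5.7]
width: 0.015
finger_force: 59.9
local 0.0015252854397422716 0.07783519125953099
```

```bash
python3 -m crank '0 0.015 0 0 0 0 0;0 0.04 0 0 0 0 0;0 0.065 0 0 0 0 0;0 0.09 0 0 0 0 0;0 0.115 0 0 0 0 0;0 0.135 0 0 0 0 0;0 0.145 0 0 0 0 0;0 0.145 0 0 0 0 0' && python3 -m crank '0 0.015 0 0 0 0 0;0 0.035 0 0 0 0 0;0 0.055 0 0 0 0 0;0 0.075 0 0 0 0 0;0 0.095 0 0 0 0 0;0 0.11 0 0 0 0 0;0 0.12 0 0 0 0 0;0 0.12 0 0 0 0 0'
```

```text
clock: 25.65
tool_pos: [0.5636, -0.2432, 0.0649]
tcp_rot: [3.141, -0.001, -0.129]
ft_force: [-2.3, 0.9, 5.5]
width: 0.015
finger_force: 60.0
clock: 26.65
tool_pos: [0.5574, -0.2906, 0.0649]
tcp_rot: [3.141, -0.001, -0.129]
ft_force: [-2.0, -0.6, 5.4]
width: 0.015
finger_force: 60.0
```

```bash
python3 -m crank '0 0.006 0 0 0 0 0;0 0.012 0 0 0 0 0;0 0.018 0 0 0 0 0;0 0.024 0 0 0 0 0;0 0.03 0 0 0 0 0;0 0.034 0 0 0 0 0;0 0.034 0 0 0 0 0;0 0.034 0 0 0 0 0' && python3 -m crank '0 0.001 0 0 0 0 0;0 0.002 0 0 0 0 0;0 0.003 0 0 0 0 0;0 0.004 0 0 0 0 0;0 0.005 0 0 0 0 0;0 0.006 0 0 0 0 0;0 0.006 0 0 0 0 0;0 0.006 0 0 0 0 0'
```

```text
clock: 27.65
tool_pos: [0.5556, -0.3037, 0.0649]
tcp_rot: [-3.142, -0.0, -0.129]
ft_force: [-2.5, 2.1, 6.4]
width: 0.0151
finger_force: 60.1
clock: 28.65
tool_pos: [0.5554, -0.3059, 0.0649]
tcp_rot: [-3.141, -0.0, -0.129]
ft_force: [-2.2, 3.0, 5.6]
width: 0.0148
finger_force: 60.1
```

```bash
python3 -m crank '0 0.001 0 0 0 0 0;0 0.002 0 0 0 0 0;0 0.003 0 0 0 0 0;0 0.004 0 0 0 0 0;0 0.005 0 0 0 0 0;0 0.005 0 0 0 0 0;0 0.005 0 0 0 0 0;0 0.005 0 0 0 0 0'
```

```text
clock: 29.65
tool_pos: [0.5552, -0.3072, 0.0648]
tcp_rot: [-3.14, -0.0, -0.129]
ft_force: [-2.8, 5.9, 8.3]
width: 0.0152
finger_force: 60.3
```

```bash
python3 -m crank '0 0.001 0 0 0 0 0;0 0.002 0 0 0 0 0;0 0.003 0 0 0 0 0;0 0.004 0 0 0 0 0;0 0.005 0 0 0 0 0;0 0.005 0 0 0 0 0;0 0.005 0 0 0 0 0;0 0.005 0 0 0 0 0'
```

```text
clock: 30.65
tool_pos: [0.5551, -0.3073, 0.0649]
tcp_rot: [-3.138, 0.0, -0.128]
ft_force: [-3.8, 13.8, 9.8]
width: 0.0148
finger_force: 60.7
```

Snug: the push rose to 14 N with no further travel. I'll relax most of that, open and lift away.

```bash
python3 -m crank '0 -0.003 0 0 0 0 0;0 -0.005 0 0 0 0 0;0 -0.005 0 0 0 0 0.3;0 -0.005 0 0 0 0 1;0 -0.005 0 0 0 0 1;0 -0.005 0 0 0 0 1;0 -0.005 0 0 0 0 1;0 -0.005 -0.05 0 0 0 1' && python3 -m crank '0 0 -0.1 0 0 0 1;0 0 -0.2 0 0 0 1;0 0 -0.3 0 0 0 1;-0.1 0 -0.35 0 0 0 1;-0.2 0 -0.35 0 0 0 1;-0.3 0 -0.35 0 0 0 1;-0.4 0 -0.35 0 0 0 1;-0.4 0 -0.35 0 0 0 1'
python3 - <<'E'
from h import *
t=cv2.cvtColor(optics.read_camera("top"),4);s=cv2.cvtColor(optics.read_camera("side"),4)
cv2.imwrite("pics/v7.png",np.hstack([cv2.resize(t[190:260,360:480],(480,280),interpolation=2),cv2.resize(s[125:220,280:345],(192,280),interpolation=2)]))
E
```

```text
clock: 31.65
tool_pos: [0.5538, -0.3079, 0.0829]
tcp_rot: [-3.141, 0.004, -0.129]
ft_force: [0.3, 0.7, -0.7]
width: 0.0854
finger_force: 0.0
clock: 32.65
tool_pos: [0.3948, -0.2879, 0.2273]
tcp_rot: [3.14, -0.005, -0.13]
ft_force: [0.1, -0.3, 0.7]
width: 0.0855
finger_force: 0.0
```

View pics/v7.png

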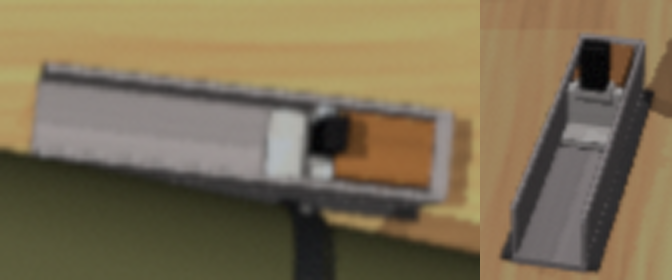

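The block fills the space between the stop at about (325,140) in the crop and the end plate at (437,150), flat and snug. The gripper is clear, so I'm handing in.

```bash
python3 -c "
from workcell import workorder
print(workorder.sign_off())"
```

```text
the job is handed in; nothing more can be done
None
```

The long gauge block is flat in the trough, snug between the stop and the end plate. The short block, pastry ring and bench knife were not touched, and I handed the job in at about 33 s with the gripper clear.

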